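# Return the setup kit to its nests

## Task

The line setup is finished: put the alignment block, the square fan, the round loupe and the steel parallel back, each into the black nest whose pocket has its shape, each the same way up as it is now and fully down on the pocket floor. Let go of everything and leave the tape roll and the hex key where they lie.

Things in the scene. Friction and masses are not known exactly. Their poses are not given: they have to be found in the camera images.
- gauge_block: Aluminium alignment block, loose, lying flat: 36 mm (its x) by 80 mm (its y), body 20 mm high with two pins on top up to 32 mm (the pins are for show: grip the body, below 20 mm). Origin: centre of the underside, z up. Grip it across the 36 mm. Starts turned at most 20 degrees from straight (its y along world y).
- spare_fan: Black square cooling fan, loose, lying flat: 60 x 60 mm, 20 mm high. Origin: centre of the underside, z up. Grip it across 60 mm. Starts turned at most 20 degrees; it may go in any quarter turn.
- loupe: Black round magnifier, loose, standing upright with its wide rim up: 42 mm in diameter at the rim, 40 mm high. Origin: centre of the underside, z up. Grip it across 42 mm; its turn about z does not matter.
- parallel: Steel precision parallel, a long narrow bar with three cross holes, loose, standing on its long edge: 16 mm (its x) by 100 mm (its y), 24 mm high. Origin: centre of the underside, z up. Grip it across the 16 mm. Starts turned at most 20 degrees.
- gauge_nest: Nest for the alignment block: plate 64 mm (x) by 108 mm (y), rectangular pocket 46 x 90 mm. Fixed to the table for this run. All four nests are black plates 9 mm high with one open pocket, its floor light metal and 3 mm above the table, so the pocket is 6 mm deep with a rim all round. Origin: centre of the plate's underside, below the pocket's centre; z up. Turned at most 20 degrees either way from straight.
- fan_nest: Nest for the fan: plate 88 x 88 mm, square pocket 70 x 70 mm. Fixed to the table for this run. All four nests are black plates 9 mm high with one open pocket, its floor light metal and 3 mm above the table, so the pocket is 6 mm deep with a rim all round. Origin: centre of the plate's underside, below the pocket's centre; z up. Turned at most 20 degrees either way from straight.
- loupe_nest: Nest for the loupe: plate 70 x 70 mm, round pocket 52 mm in diameter. Fixed to the table for this run. All four nests are black plates 9 mm high with one open pocket, its floor light metal and 3 mm above the table, so the pocket is 6 mm deep with a rim all round. Origin: centre of the plate's underside, below the pocket's centre; z up. Turned at most 20 degrees either way from straight.
- parallel_nest: Nest for the parallel: plate 44 mm (x) by 128 mm (y), long narrow pocket 26 x 110 mm. Fixed to the table for this run. All four nests are black plates 9 mm high with one open pocket, its floor light metal and 3 mm above the table, so the pocket is 6 mm deep with a rim all round. Origin: centre of the plate's underside, below the pocket's centre; z up. Turned at most 20 degrees either way from straight.
- tape_amber: Bystander: amber tape roll lying flat, 84 mm across, 19 mm high. Leave it where it is. Origin: centre of the underside.
- hex_key: Bystander: black L-shaped hex key lying flat at the front of the table, 35 x 93 x 6 mm. Leave it where it is. Origin: centre of the underside.

How it is judged:
By the outcome, as a careful person would: the job done as asked, in the order asked, and still so for the second after the job is handed in, with the robot touching nothing.
It also fails if it takes over 101 s, if anything falls off the work surface, if the arm or the gripper's body presses on something with over 40 N, if the wrist force passes 120 N, or if a joint passes its speed limit or range.

## Robot

A 6-joint arm with a two-finger parallel gripper is mounted at the origin on a cart in front of the work surface, level with it; the furniture and walls round the work are solid. World frame = base frame: x ahead of the robot, y to its left, z up, the work surface at z = 0. Lengths are in mm, angles in rad, forces in N, time in s.
With the tool pointing down it reaches from about 425 to 950 mm from the base axis. Payload 3.5 kg.
Tool frame: the origin (TCP) lies midway between the tips of the shut fingers; the grasp point (between the pads) lies 19 mm behind it (ctrl.grasp_offset is the distance from the TCP to the grasp point, in mm); z points along the fingers, y is the line along which they close (so a half turn about z gives the same grasp; the last joint's range is limited). The gripper opens to 85 mm and grips with 20 to 120 N. Pads are 22 mm wide; open, the fingers measure 114 mm over their backs; the gripper's body (76 mm by 85 mm) begins 54 mm behind the grasp point. The pads swing forward as they close: fully open they stand 13 mm farther back than shut.
Start: joints at [1.018, 0.286, 1.577, -0, 1.279, -0.15], TCP at [264.56, 620.978, 231.325] pointing down, gripper open.
Joint ranges: [-2.77, 2.77], [-0.9, 2.22], [0.21, 2.48], [-1.53, 4.67], [0.24, 2.81], [-2.84, 2.84]. Speed limits (rad/s): [2.79, 2.79, 3.14, 3.14, 3.14, 3.14].

## Interface

Orientations are given as a unit quaternion [w, x, y, z].
In Python, from rig import status, imaging, job, ctrl gives the robot as it stands.
- The arm moves only by the shell command python3 -m creep 'ROWS' [FORCE]. ROWS is JSON, a list of rows, each a list of 7 numbers: the turn, a rotation vector about the tool's x, y, z in rad, then the shift along the tool's x, y, z in mm, then the opening, from -1 (shut) to 1 (fully open), so that 0 is half open. In form: [[rx, ry, rz, x, y, z, jaw], ...]. A call has 1 to 12 rows; each row is the pose to reach, as a shift and turn from the pose commanded when the call began, along the tool's axes at that moment; what a row does not reach only later rows make up. A row lasts 1/10 s, in which the tool goes at most 50 mm and 8.59 degrees, less where a joint would pass 70% of its speed; a pose out of reach is approached as far as the arm can. A call with a gripper value outside its range is refused whole. The fingers move at their own pace and stop on an object; FORCE is the grip in N (left out, the last holds). Time passes only in rows, so rows that repeat a pose let the fingers close. It gives the time, the measured TCP pose, the force, the opening and the grip force at its end, in the units of the state.
- status.read_state(): the state, without advancing time (a new reading comes with each control period).
- imaging.grab_frame(name): name is "scene" or "top" or "wrist"; returns a dict with "color" (384x512x3 uint8, red, green, blue), "z_map" (384x512 float32, mm along the optical axis (not along the pixel's ray), 0 where there is no reading), "vertical_fov" (degrees; the focal length in pixels is half the picture's height over the tangent of half this angle, whatever the lens; pixels are square), "cx", "cy" (the principal point, pixels), "eye" and "orientation" of the camera in the world. Camera axes: x right, y up, looking along -z (the intrinsics and any distortion apply to the point x, -y, -z); pixel columns grow to the right and rows downward; lengths in mm; the calibration is good to about 2 mm. A picture is of the moment at which its call begins.
- job.job_done(): hands the job in; it is judged then, once.
The state is a dict: "time_s": time; "joints": joint angles; "qvel": joint speeds; "joint_torque": joint torques, N m; "ee_pos": TCP position; "orientation": TCP orientation; "force": force on the tool from outside, world axes, zero at the start; "wrist_torque": the same for the moment, N m; "width": finger opening in mm; "grip_force": force on a finger pad.
Only numpy, scipy, OpenCV 4.12 (cv2) and the standard library are available. Lean on these libraries where they do the work, as an engineer would, in place of code of your own. Each camera call takes 0.05 s, during which the arm holds its last target. There are 200 camera calls.

## Working session

There is one attempt and no reset: what is moved stays moved. The work goes in short steps, Python scripts to look and compute and a shell command to move; the robot and the scene stay as the last step left them, time stands still between calls to the robot, and variables do not carry over. Pictures are saved under pics/ and viewed, at most 14 in all, crops included, and the job is handed in when it is done.

```bash
ls; mkdir -p pics; python3 - <<'E'
from rig import status, imaging, ctrl
import cv2
print(status.read_state()); 
for n in("top","scene"):
    f=imaging.grab_frame(n); cv2.imwrite(f"pics/{n}0.png",f["color"][:,:,::-1])
    print({k:v for k,v in f.items() if k not in("color","z_map")}, (f["z_map"]>0).mean())
E
```

```text
pics
{'time_s': 0.0, 'joints': array([ 1.01800418e+00,  2.87190764e-01,  1.57817765e+00,  2.39920770e-05,
        1.27861111e+00, -1.49998965e-01]), 'qvel': array([ 0.00036852,  0.00055483, -0.0001836 , -0.00060087,  0.00028584,
       -0.00136528]), 'joint_torque': array([ 3.39486751e-04, -4.05983698e+01, -2.92625266e+01, -1.42186695e-04,
        5.82353459e-03, -1.42884147e-06]), 'ee_pos': array([264.20959233, 620.42617264, 229.93010163]), 'orientation': array([-4.21571317e-04,  2.00041143e-01,  9.79786771e-01, -1.11655316e-03]), 'force': array([-0.94055731,  0.17402943, -0.56394182]), 'wrist_torque': array([ 0.00677577, -0.02431291, -0.03003914]), 'grip_force': 0.0, 'width': 84.95745435077966}
{'vertical_fov': 45.355430876183455, 'cx': 252.79193644495462, 'cy': 185.91277726043901, 'eye': array([ 255.88633608,   31.82995445, 1162.77995435]), 'orientation': array([ 0.71588241,  0.07231501, -0.07198439, -0.6907251 ])} 0.9959462483723959
{'vertical_fov': 46.74119068000948, 'cx': 261.4060632128584, 'cy': 191.3892242681279, 'eye': array([-208.67573224, -728.06704228,  608.40173325]), 'orientation': array([ 0.79486061,  0.48126935, -0.18141306, -0.32197162])} 0.9956715901692709
```

View pics/top0.png

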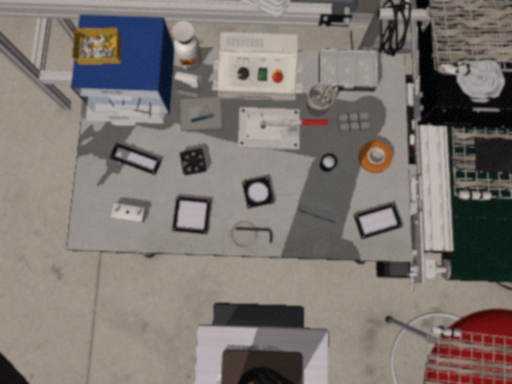

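View pics/scene0.png

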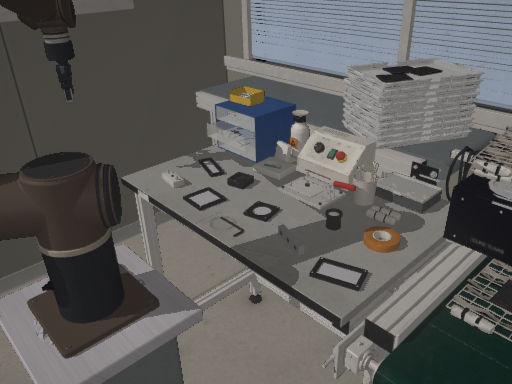

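```bash
cat > h.py <<'E'
import numpy as np, cv2
from scipy.spatial.transform import Rotation as Rot
from rig import status, imaging, ctrl
def R(q): return Rot.from_quat(np.r_[q[1:],q[0]]).as_matrix()
def rays(f,uv):
    uv=np.asarray(uv,float).reshape(-1,2); F=f["color"].shape[0]/2/np.tan(np.radians(f["vertical_fov"]/2))
    d=np.c_[(uv[:,0]-f["cx"])/F,-(uv[:,1]-f["cy"])/F,-np.ones(len(uv))]
    return d@R(f["orientation"]).T
def plane(f,uv,z):
    d=rays(f,uv); e=np.asarray(f["eye"]); return (e+d*((z-e[2])/d[:,2])[:,None])[:,:2]
def cloud(f):
    h,w=f["z_map"].shape; u,v=np.meshgrid(np.arange(w),np.arange(h))
    return (np.asarray(f["eye"])+rays(f,np.c_[u.ravel(),v.ravel()])*f["z_map"].reshape(-1,1)).reshape(h,w,3)
def rect(xy):
    (c,s,a)=cv2.minAreaRect(np.float32(xy)); b=cv2.boxPoints((c,s,a))
    e=b[1]-b[0] ; g=b[2]-b[1]; L=e if np.hypot(*e)>np.hypot(*g) else g
    ang=np.degrees(np.arctan2(L[1],L[0]))-90   # long side from world y
    return np.round(c,1),np.round(sorted(s),1),round((ang+90)%180-90,1)
def toTool(p):  # world point -> tool-frame shift, and tool y-axis heading
    s=status.read_state(); M=R(s["orientation"]); return np.round(M.T@(np.asarray(p)-s["ee_pos"]),1)
def yhead():
    y=R(status.read_state()["orientation"])[:,1]; return np.degrees(np.arctan2(y[1],y[0]))
E
python3 - <<'E'
from h import *
f=imaging.grab_frame("top"); print(f.keys())
P=cloud(f); g=cv2.cvtColor(f["color"],cv2.COLOR_RGB2GRAY)
t=P[225:245,90:160]; print("table z",t[...,2].mean(),t[...,2].std())
z=P[...,2]
for n,(u,v,r) in dict(block=(127,212,22),fan=(193,160,22),loupe=(329,162,15),par=(317,214,26)).items():
    m=np.zeros(z.shape,bool); m[v-r:v+r,u-r:u+r]=1
    q=P[m&(z>10)&(z<60)]; print(n,len(q),rect(q[:,:2]) if len(q)>3 else '', np.percentile(q[:,2],[10,50,90]) if len(q) else '')
for n,(u,v,r) in dict(gn=(378,220,30),fn=(192,214,26),ln=(258,192,22),pn=(136,158,32)).items():
    m=np.zeros(z.shape,np.uint8); m[v-r:v+r,u-r:u+r]=(g[v-r:v+r,u-r:u+r]<60)
    c=max(cv2.findContours(m,cv2.RETR_EXTERNAL,cv2.CHAIN_APPROX_NONE)[0],key=cv2.contourArea)
    print(n,len(c),rect(plane(f,c.reshape(-1,2),9)))
w=imaging.grab_frame("wrist"); cv2.imwrite("pics/w0.png",w["color"][:,:,::-1]); print(w["eye"],R(w["orientation"]),w["vertical_fov"],w["cx"],w["cy"])
s=status.read_state();M=R(s["orientation"]);print(M, M.T@(w["eye"]-s["ee_pos"]))
E
```

```text
dict_keys(['color', 'z_map', 'vertical_fov', 'cx', 'cy', 'eye', 'orientation'])
table z 4.277144142273685 69.39324453253043
block 471 (array([415.9, 349.3]), array([36.4, 80.5]), np.float32(-7.0)) [17.37855256 20.2213327  23.40902908]
fan 402 (array([554.7, 195.1]), array([59.9, 62.4]), np.float32(-77.2)) [12.01852404 17.94215344 21.91715216]
loupe 239 (array([ 561.5, -151.4]), array([40.1, 40.4]), np.float32(87.6)) [29.1184592  36.83698613 41.60641365]
par 293 (array([ 431.1, -128.3]), array([17.2, 99.9]), np.float32(-17.2)) [19.02166458 24.03252383 26.74719119]
gn 118 (array([ 417.9, -281.9]), array([ 61.8, 107.9]), np.float32(18.5))
fn 127 (array([415.7, 189.1]), array([86.4, 86.9]), np.float32(-3.7))
ln 93 (array([480.9,  23.3]), array([67.8, 68.9]), np.float32(-75.1))
pn 117 (array([557.3, 345. ]), array([ 44.8, 129.2]), np.float32(-18.1))
[191.4282225  649.74149115 372.7369302 ] [[ 0.39257249 -0.87496518 -0.28341271]
 [ 0.91971614  0.37245867  0.12408366]
 [-0.00300936 -0.30937108  0.95093663]] 70.75796277249847 254.8948224390194 187.07363068008382
[[-9.19984308e-01  3.91954410e-01 -7.82990338e-04]
 [ 3.91955135e-01  9.19983413e-01 -1.30071394e-03]
 [ 2.10517558e-04 -1.50353350e-03 -9.99998848e-01]] [  78.50607823   -2.01011855 -142.28616121]
```

View pics/w0.png

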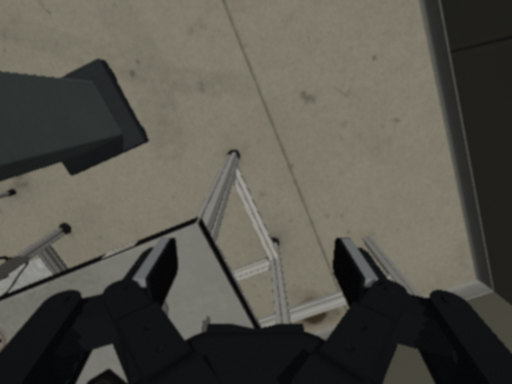

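```bash
cat > go.py <<'E'
import sys
from h import *
x,y,z,h=map(float,sys.argv[1:5]); s=status.read_state()
d=(h-yhead()+90)%180-90
print("t%.1f"%s["time_s"],"pos",np.round(s["ee_pos"],1),"h%.1f"%yhead(),"w%.1f"%s["width"],"grip%.1f"%s["grip_force"],"F",np.round(s["force"],1),"| rz %.3f"%-np.radians(d),"shift",toTool([x,y,z]))
E
python3 go.py 415.9 349.3 100 -7
python3 - <<'E'
from h import *
P=cloud(imaging.grab_frame("top")).reshape(-1,3)
for a,b in((250,450),(100,280),(-250,-60)):
    q=P[(P[:,1]>a)&(P[:,1]<b)&(P[:,2]>50)&(P[:,0]>300)&(P[:,2]<400)]; print(a,b,np.percentile(q[:,0],[0,1,5]))
E
```

```text
t0.2 pos [264.3 620.6 230.4] h66.9 w85.3 grip0.0 F [-0.6 -1.   0.1] | rz 1.290 shift [-245.8 -190.   130.7]
250 450 [629.16259449 638.44853459 641.27552284]
100 280 [639.18067295 645.38283585 687.11046982]
-250 -60 [645.00460139 646.30759876 648.2332293 ]
```

```bash
python3 -m creep '[[0,0,1.29,-246,-190,60,1],[0,0,1.29,-246,-190,60,1],[0,0,1.29,-246,-190,60,1],[0,0,1.29,-246,-190,60,1],[0,0,1.29,-246,-190,60,1],[0,0,1.29,-246,-190,60,1],[0,0,1.29,-246,-190,60,1],[0,0,1.29,-246,-190,60,1],[0,0,1.29,-246,-190,60,1],[0,0,1.29,-246,-190,110,1],[0,0,1.29,-246,-190,130,1],[0,0,1.29,-246,-190,130,1]]' 40; python3 go.py 415.9 349.3 5 -7
python3 - <<'E'
from h import *
w=imaging.grab_frame("wrist"); cv2.imwrite("pics/w1.png",w["color"][:,:,::-1])
E
```

```text
time_s: 1.45
ee_pos: [413.7, 348.1, 97.3]
orientation: [-0.001, 0.749, 0.663, -0.004]
force: [-0.7, -0.2, 0.5]
width: 85.2
grip_force: 0.0
t1.4 pos [413.7 348.1  97.3] h-7.0 w85.2 grip0.0 F [-0.7 -0.2  0.5] | rz -0.000 shift [ 1.9  2.7 92.3]
```

View pics/w1.png

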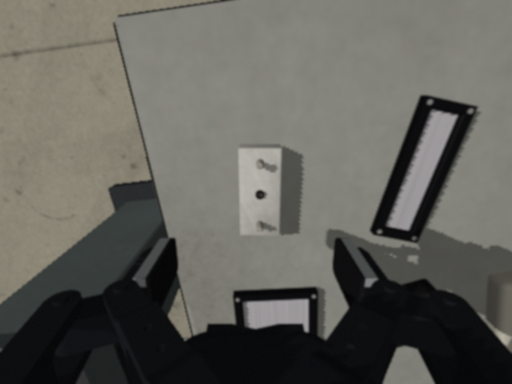

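The wrist view shows the block straight and centred between the fingers (pixel 260,190). Descending.

```bash
python3 -m creep '[[0,0,0,2,3,45,1],[0,0,0,2,3,75,1],[0,0,0,2,3,92,1],[0,0,0,2,3,92,1],[0,0,0,2,3,92,1]]' 40; python3 -m creep '[[0,0,0,0,0,0,-0.6],[0,0,0,0,0,0,-0.6],[0,0,0,0,0,0,-0.6],[0,0,0,0,0,0,-0.6],[0,0,0,0,0,0,-0.6],[0,0,0,0,0,0,-0.6],[0,0,0,0,0,0,-0.6],[0,0,0,0,0,0,-0.6],[0,0,0,0,0,0,-0.6],[0,0,0,0,0,0,-0.6]]' 40;python3 go.py 415.9 349.3 5 -7
```

```text
time_s: 2.0
ee_pos: [421.0, 352.3, 11.2]
orientation: [0.0, 0.749, 0.663, 0.001]
force: [-0.4, 0.8, -0.3]
width: 85.3
grip_force: 0.0
time_s: 3.0
ee_pos: [420.2, 351.8, 10.5]
orientation: [0.0, 0.749, 0.663, 0.001]
force: [-1.9, -0.2, 6.0]
width: 34.8
grip_force: 41.6
t3.0 pos [420.2 351.8  10.5] h-7.0 w34.8 grip41.6 F [-1.9 -0.2  6. ] | rz 0.000 shift [-3.  -4.   5.5]
```

```bash
python3 -m creep '[[0,0,0,0,0,0,0.3],[0,0,0,0,0,0,0.3],[0,0,0,0,0,0,0.3],[0,0,0,-2,0,5.5,0.3],[0,0,0,-2,0,5.5,0.3],[0,0,0,-2,0,5.5,0.3],[0,0,0,-2,0,5.5,-0.6],[0,0,0,-2,0,5.5,-0.6],[0,0,0,-2,0,5.5,-0.6],[0,0,0,-2,0,5.5,-0.6],[0,0,0,-2,0,5.5,-0.6],[0,0,0,-2,0,5.5,-0.6]]' 40;python3 go.py 415.9 349.3 5 -7
python3 -m creep '[[0,0,0,0,0,-10,-0.6],[0,0,0,0,0,-30,-0.6],[0,0,0,0,0,-60,-0.6],[0,0,0,0,0,-75,-0.6],[0,0,0,0,0,-75,-0.6],[0,0,0,0,0,-75,-0.6]]'; python3 go.py 417.9 -281.9 80 18.5
python3 - <<'E'
from h import *
w=imaging.grab_frame("wrist"); cv2.imwrite("pics/w2.png",w["color"][:,:,::-1])
E
```

```text
time_s: 4.2
ee_pos: [419.7, 349.5, 4.0]
orientation: [0.0, 0.749, 0.663, 0.0]
force: [1.1, 0.1, 0.9]
width: 35.2
grip_force: 41.5
t4.2 pos [419.7 349.5   4. ] h-7.0 w35.2 grip41.5 F [1.1 0.1 0.9] | rz 0.000 shift [-0.7 -3.7 -1. ]
time_s: 4.8
ee_pos: [418.9, 349.1, 78.4]
orientation: [-0.0, 0.749, 0.663, -0.0]
force: [-0.1, 0.2, -2.3]
width: 35.4
grip_force: 41.2
t4.8 pos [418.9 349.1  78.4] h-7.0 w35.4 grip41.2 F [-0.1  0.2 -2.3] | rz -0.445 shift [-626.4   75.8   -1.4]
```

View pics/w2.png

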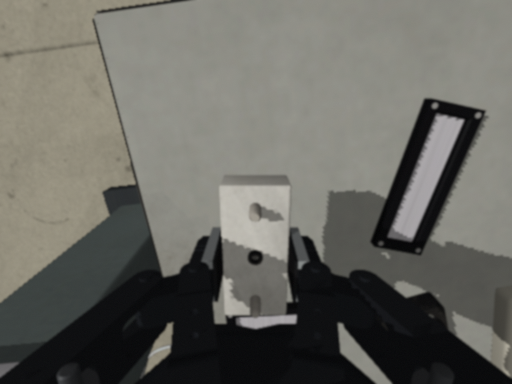

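```bash
python3 -m creep '[[0,0,-0.1,-40,30,-20,-0.6],[0,0,-0.1,-85,60,-20,-0.6],[0,0,-0.1,-130,90,-20,-0.6],[0,0,-0.15,-175,110,-20,-0.6],[0,0,-0.2,-220,130,-20,-0.6],[0,0,-0.2,-265,140,-20,-0.6],[0,0,-0.25,-310,150,-20,-0.6],[0,0,-0.3,-355,145,-20,-0.6],[0,0,-0.35,-400,135,-20,-0.6],[0,0,-0.4,-445,125,-20,-0.6],[0,0,-0.445,-490,115,-20,-0.6],[0,0,-0.445,-490,115,-20,-0.6]]'; python3 go.py 417.9 -281.9 80 18.5;
```

```text
time_s: 6.05
ee_pos: [471.5, -155.0, 97.2]
orientation: [-0.001, 0.586, 0.81, -0.001]
force: [1.0, 0.9, -1.6]
width: 35.1
grip_force: 41.2
t6.0 pos [ 471.5 -155.    97.2] h18.2 w35.1 grip41.2 F [ 1.   0.9 -1.6] | rz -0.006 shift [-103.8  -90.5   17.4]
```

```bash
python3 -m creep '[[0,0,0,-35,-30,0,-0.6],[0,0,0,-70,-60,10,-0.6],[0,0,0,-103,-90,20,-0.6],[0,0,0,-103,-90,20,-0.6],[0,0,0,-103,-90,20,-0.6],[0,0,0,-103,-90,20,-0.6],[0,0,0,-103,-90,20,-0.6]]'; python3 go.py 417.9 -281.9 20 18.5;python3 - <<'E'
from h import *
w=imaging.grab_frame("wrist"); cv2.imwrite("pics/w3.png",w["color"][:,:,::-1])
E
```

```text
time_s: 6.75
ee_pos: [421.6, -275.8, 78.5]
orientation: [-0.0, 0.583, 0.812, 0.0]
force: [-0.1, 0.1, -1.2]
width: 34.9
grip_force: 41.3
t6.8 pos [ 421.6 -275.8   78.5] h18.6 w34.9 grip41.3 F [-0.1  0.1 -1.2] | rz 0.002 shift [-4.6 -5.5 58.5]
```

View pics/w3.png

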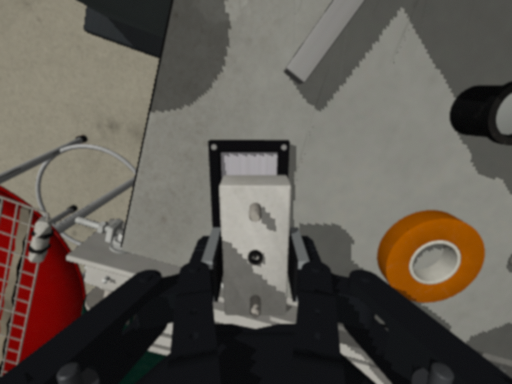

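```bash
python3 - <<'E'
from h import *
w=imaging.grab_frame("wrist"); s=status.read_state(); M=R(s["orientation"]);ax=M[:2,0]
n=plane(w,[[208,140],[290,140]],9); print("nest edge",n, "len",np.hypot(*(n[1]-n[0])),"ctr",n.mean(0)-54*ax)
b=plane(w,[[220,186],[291,186]],s["ee_pos"][2]-4+20); print("block",b,np.hypot(*(b[1]-b[0])),"ctr",b.mean(0)-40*ax, "tcp",s["ee_pos"][:2])
E
```

```text
nest edge [[ 371.28472307 -243.58665774]
 [ 432.00480622 -223.15990704]] len 64.06387939080543 ctr [ 418.88949108 -284.54572994]
block [[ 393.04775513 -246.95689404]
 [ 426.08547911 -235.83916825]] 34.85821327214184 ctr [ 422.34048855 -279.30354785] tcp [ 421.76153744 -276.09657246]
```

```bash
python3 -m creep '[[0,0,0,-4,-5,0,-0.6],[0,0,0,-4,-5,30,-0.6],[0,0,0,-4,-5,55,-0.6],[0,0,0,-4,-5,62,-0.6],[0,0,0,-4,-5,67,-0.6],[0,0,0,-4,-5,69,-0.6],[0,0,0,-4,-5,71,-0.6],[0,0,0,-4,-5,71,-0.6]]'; python3 go.py 418.2 -281.5 7 18.5
```

```text
time_s: 7.65
ee_pos: [418.3, -283.1, 8.6]
orientation: [0.001, 0.584, 0.812, -0.0]
force: [-0.7, -0.8, -2.0]
width: 35.3
grip_force: 41.3
t7.7 pos [ 418.3 -283.1    8.6] h18.5 w35.3 grip41.3 F [-0.7 -0.8 -2. ] | rz 0.000 shift [1.5 0.5 1.6]
```

```bash
python3 -m creep '[[0,0,0,1,0,1.5,-0.6],[0,0,0,1,0,1.5,-0.6],[0,0,0,1,0,1.5,0.2],[0,0,0,1,0,1.5,0.2],[0,0,0,1,0,1.5,0.2],[0,0,0,1,0,1.5,0.2],[0,0,0,1,0,-30,0.2],[0,0,0,1,0,-80,1],[0,0,0,1,0,-110,1],[0,0,0,1,0,-110,1],[0,0,0,1,0,-110,1]]'; python3 go.py 554.7 195.1 120 12.8;python3 - <<'E'
from h import *
w=imaging.grab_frame("wrist"); cv2.imwrite("pics/w4.png",w["color"][:,:,::-1])
E
```

```text
time_s: 8.75
ee_pos: [417.7, -281.8, 118.4]
orientation: [0.001, 0.584, 0.812, -0.0]
force: [-0.7, -0.3, -0.3]
width: 85.6
grip_force: 0.0
t8.8 pos [ 417.7 -281.8  118.4] h18.5 w85.6 grip0.0 F [-0.7 -0.3 -0.3] | rz 0.100 shift [408.7 281.3  -2. ]
```

View pics/w4.png

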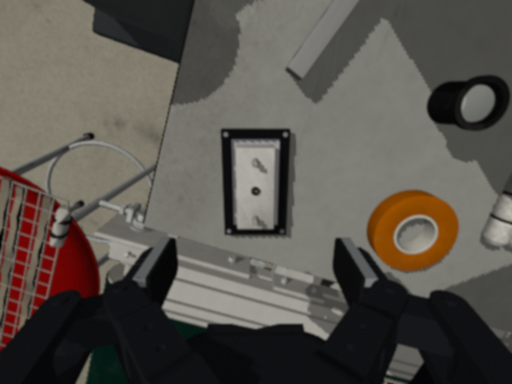

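The block is seated inside its pocket (256,190). Next, the fan.

```bash
python3 -m creep '[[0,0,0.1,50,34,-10,1],[0,0,0.1,85,58,-10,1],[0,0,0.1,125,86,-10,1],[0,0,0.1,165,114,-10,1],[0,0,0.1,205,141,-10,1],[0,0,0.1,245,169,-10,1],[0,0,0.1,285,196,-10,1],[0,0,0.1,325,224,-10,1],[0,0,0.1,365,251,-10,1],[0,0,0.1,395,272,-5,1],[0,0,0.1,409,281,0,1],[0,0,0.1,409,281,0,1]]';python3 -m creep '[[0,0,0,0,0,0,1],[0,0,0,0,0,0,1],[0,0,0,0,0,0,1]]'; python3 go.py 554.7 195.1 2 12.8;python3 - <<'E'
from h import *
w=imaging.grab_frame("wrist"); cv2.imwrite("pics/w5.png",w["color"][:,:,::-1])
E
```

```text
time_s: 10.0
ee_pos: [552.4, 196.6, 114.7]
orientation: [-0.002, 0.623, 0.782, -0.002]
force: [0.7, -0.4, -0.6]
width: 85.2
grip_force: 0.0
time_s: 10.3
ee_pos: [554.1, 194.0, 117.9]
orientation: [0.0, 0.625, 0.781, -0.0]
force: [-0.5, 0.1, 0.2]
width: 85.3
grip_force: 0.0
t10.3 pos [554.1 194.  117.9] h12.7 w85.3 grip0.0 F [-0.5  0.1  0.2] | rz -0.002 shift [  1.    0.9 115.9]
```

View pics/w5.png

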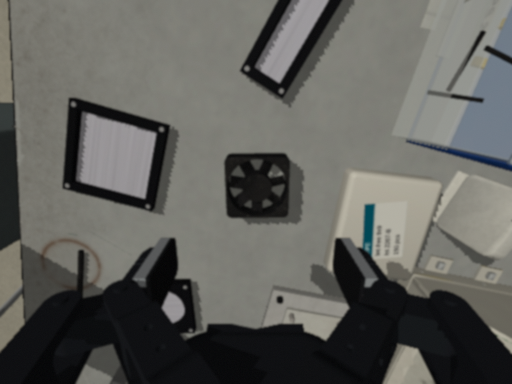

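```bash
python3 -m creep '[[0,0,0,1,1,45,1],[0,0,0,1,1,85,1],[0,0,0,1,1,108,1],[0,0,0,1,1,115,1],[0,0,0,1,1,115,1],[0,0,0,1,1,115,1],[0,0,0,1,1,115,0.1],[0,0,0,1,1,115,0.1],[0,0,0,1,1,115,0.1],[0,0,0,1,1,115,0.1],[0,0,0,1,1,115,0.1],[0,0,0,1,1,115,0.1]]' 35;python3 go.py 554.7 195.1 2 12.8
python3 -m creep '[[0,0,0,0,0,-10,0.1],[0,0,0,0,0,-30,0.1],[0,0,0,0,0,-60,0.1],[0,0,0,0,0,-75,0.1],[0,0,0,0,0,-75,0.1],[0,0,0,0,0,-75,0.1],[0,0,0,0,0,-75,0.1]]'; python3 go.py 415.7 189.1 77 -3.7
```

```text
time_s: 11.55
ee_pos: [556.3, 196.9, 4.8]
orientation: [0.001, 0.624, 0.781, 0.001]
force: [-0.8, -1.1, 5.7]
width: 59.0
grip_force: 39.1
t11.6 pos [556.3 196.9   4.8] h12.8 w59.0 grip39.1 F [-0.8 -1.1  5.7] | rz -0.000 shift [-1.4 -2.   2.8]
time_s: 12.25
ee_pos: [553.6, 196.4, 76.1]
orientation: [-0.001, 0.624, 0.781, -0.001]
force: [0.5, 0.6, -0.9]
width: 59.1
grip_force: 38.4
t12.2 pos [553.6 196.4  76.1] h12.8 w59.1 grip38.4 F [ 0.5  0.6 -0.9] | rz 0.288 shift [  23.4 -136.1   -0.5]
```

```bash
python3 -m creep '[[0,0,0.1,6,-35,0,0.1],[0,0,0.2,12,-70,0,0.1],[0,0,0.288,18,-105,0,0.1],[0,0,0.288,23,-136,0,0.1],[0,0,0.288,23,-136,0,0.1],[0,0,0.288,23,-136,0,0.1],[0,0,0.288,23,-136,0,0.1],[0,0,0.288,23,-136,0,0.1]]';python3 go.py 415.7 189.1 7 -3.7;python3 - <<'E'
from h import *
w=imaging.grab_frame("wrist"); cv2.imwrite("pics/w6.png",w["color"][:,:,::-1])
E
```

```text
time_s: 13.05
ee_pos: [418.4, 189.0, 78.0]
orientation: [0.0, 0.73, 0.684, 0.0]
force: [-0.6, 0.6, -0.6]
width: 59.0
grip_force: 38.4
t13.1 pos [418.4 189.   78. ] h-3.8 w59.0 grip38.4 F [-0.6  0.6 -0.6] | rz -0.001 shift [-0.1 -2.8 71. ]
```

View pics/w6.png

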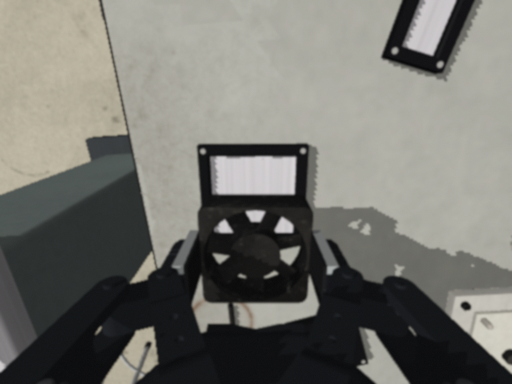

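```bash
python3 - <<'E'
from h import *
w=imaging.grab_frame("wrist"); s=status.read_state(); M=R(s["orientation"]);ax=M[:2,0]
n=plane(w,[[197,145],[309,145]],9); print("len",np.hypot(*(n[1]-n[0])),"ctr",n.mean(0)-44*ax)
b=plane(w,[[198,207],[312,207]],s["ee_pos"][2]-4+20); print(np.hypot(*(b[1]-b[0])),"ctr",b.mean(0)-30*ax, "tcp",s["ee_pos"][:2])
E
```

```text
len 87.69582743543903 ctr [416.84010909 187.85460497]
57.508890170147794 ctr [418.09230636 184.26446991] tcp [418.08482637 188.93393773]
```

```bash
python3 -m creep '[[0,0,0,2,-2,0,0.1],[0,0,0,2,-2,30,0.1],[0,0,0,2,-2,55,0.1],[0,0,0,2,-2,62,0.1],[0,0,0,2,-2,67,0.1],[0,0,0,2,-2,69,0.1],[0,0,0,2,-2,70,0.1],[0,0,0,2,-2,70,0.1],[0,0,0,2,-2,70,0.1]]'; python3 go.py 416 190 7 -3.7
```

```text
time_s: 14.05
ee_pos: [415.9, 191.2, 8.6]
orientation: [0.0, 0.73, 0.684, 0.001]
force: [0.6, 0.8, -0.6]
width: 58.5
grip_force: 38.4
t14.1 pos [415.9 191.2   8.6] h-3.7 w58.5 grip38.4 F [ 0.6  0.8 -0.6] | rz -0.000 shift [-1.2  0.2  1.6]
```

```bash
python3 -m creep '[[0,0,0,-0.5,0,1.5,0.1],[0,0,0,-0.5,0,1.5,0.1],[0,0,0,-0.5,0,1.5,0.1]]'; python3 -m creep '[[0,0,0,0,0,0,0.7],[0,0,0,0,0,0,0.7],[0,0,0,0,0,0,0.7],[0,0,0,0,0,0,0.7],[0,0,0,0,0,-30,0.7],[0,0,0,0,0,-80,1],[0,0,0,0,0,-110,1],[0,0,0,0,0,-110,1],[0,0,0,0,0,-110,1]]'; python3 go.py 561.5 -151.4 120 0;python3 - <<'E'
from h import *
w=imaging.grab_frame("wrist"); cv2.imwrite("pics/w7.png",w["color"][:,:,::-1])
E
```

```text
time_s: 14.35
ee_pos: [416.0, 191.0, 7.8]
orientation: [0.0, 0.73, 0.684, 0.001]
force: [-3.2, 1.2, 7.7]
width: 59.0
grip_force: 39.4
time_s: 15.25
ee_pos: [415.4, 190.6, 116.7]
orientation: [0.0, 0.73, 0.684, 0.001]
force: [-0.6, -0.2, -0.7]
width: 85.6
grip_force: 0.0
t15.2 pos [415.4 190.6 116.7] h-3.7 w85.6 grip0.0 F [-0.6 -0.2 -0.7] | rz -0.065 shift [-331.8  168.    -3.2]
```

View pics/w7.png

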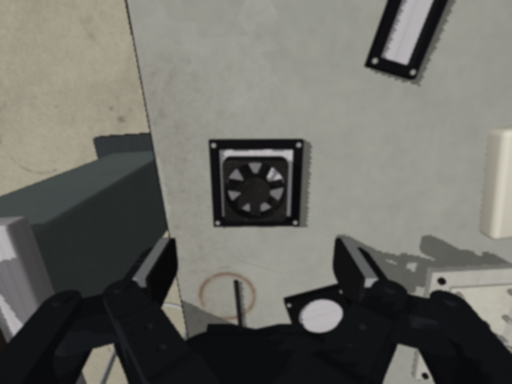

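```bash
python3 - <<'E'
from h import *
w=imaging.grab_frame("wrist"); P=cloud(w)
for n,(u,v) in dict(t=(257,160),b=(257,212),l=(229,187),r=(285,187),hub=(257,188),tab=(257,100)).items(): print(n,np.round(np.median(P[v-2:v+3,u-2:u+3],(0,1)),1))
E
python3 -m creep '[[0,0,-0.03,-40,20,-10,1],[0,0,-0.065,-80,40,-10,1],[0,0,-0.065,-120,61,-10,1],[0,0,-0.065,-160,81,-10,1],[0,0,-0.065,-200,101,-10,1],[0,0,-0.065,-240,122,-10,1],[0,0,-0.065,-280,142,-10,1],[0,0,-0.065,-315,160,-5,1],[0,0,-0.065,-332,168,0,1],[0,0,-0.065,-332,168,0,1],[0,0,-0.065,-332,168,0,1],[0,0,-0.065,-332,168,0,1]]'; python3 go.py 561.5 -151.4 14 0;python3 - <<'E'
from h import *
w=imaging.grab_frame("wrist"); cv2.imwrite("pics/w8.png",w["color"][:,:,::-1])
P=cloud(w); q=P[(P[...,2]>30)&(P[...,2]<46)&(abs(P[...,0]-561)<45)&(abs(P[...,1]+151)<45)]; print(rect(q[:,:2]))
E
```

```text
t [417.9 215.4  21.4]
b [414.5 162.4  14.5]
l [389.8 189.9  15.2]
r [443.1 186.6  12.4]
hub [416.2 189.3  21.4]
tab [4.212e+02 2.662e+02 1.000e-01]
time_s: 16.55
ee_pos: [560.4, -149.9, 115.4]
orientation: [-0.001, 0.707, 0.708, -0.0]
force: [0.2, 0.9, 0.9]
width: 85.3
grip_force: 0.0
t16.6 pos [ 560.4 -149.9  115.4] h0.1 w85.3 grip0.0 F [0.2 0.9 0.9] | rz 0.001 shift [ -1.6   1.3 101.4]
(array([ 561.7, -156.3]), array([41.6, 42.1]), np.float32(-28.8))
```

View pics/w8.png

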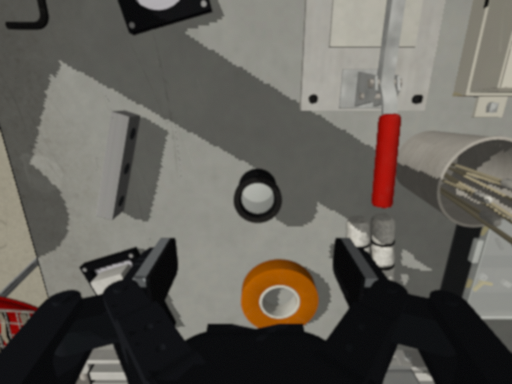

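```bash
python3 -m creep '[[0,0,0,-4,1,45,1],[0,0,0,-4,1,80,1],[0,0,0,-4,1,100,1],[0,0,0,-4,1,101,1],[0,0,0,-4,1,101,1],[0,0,0,-4,1,101,-0.5],[0,0,0,-4,1,101,-0.5],[0,0,0,-4,1,101,-0.5],[0,0,0,-4,1,101,-0.5],[0,0,0,-4,1,101,-0.5],[0,0,0,-4,1,101,-0.5],[0,0,0,-4,1,101,-0.5]]' 30;python3 go.py 561.5 -154 14 0
python3 -m creep '[[0,0,0,0,0,-10,-0.5],[0,0,0,0,0,-30,-0.5],[0,0,0,0,0,-60,-0.5],[0,0,0,0,0,-70,-0.5],[0,0,0,0,0,-70,-0.5],[0,0,0,0,0,-70,-0.5],[0,0,0,0,0,-70,-0.5]]'; python3 go.py 480.9 23.3 85 0;python3 - <<'E'
from h import *
w=imaging.grab_frame("wrist"); cv2.imwrite("pics/w9.png",w["color"][:,:,::-1])
E
```

```text
time_s: 17.8
ee_pos: [563.3, -156.0, 17.0]
orientation: [0.001, 0.707, 0.707, 0.0]
force: [-1.4, 1.2, 6.0]
width: 40.2
grip_force: 30.2
t17.8 pos [ 563.3 -156.    17. ] h-0.0 w40.2 grip30.2 F [-1.4  1.2  6. ] | rz -0.000 shift [ 2.  -1.8  3. ]
time_s: 18.5
ee_pos: [561.1, -155.1, 83.5]
orientation: [-0.001, 0.707, 0.707, -0.001]
force: [0.5, 0.3, -1.4]
width: 40.3
grip_force: 30.4
t18.5 pos [ 561.1 -155.1   83.5] h-0.0 w40.3 grip30.4 F [ 0.5  0.3 -1.4] | rz -0.000 shift [178.4 -80.3  -1. ]
```

View pics/w9.png

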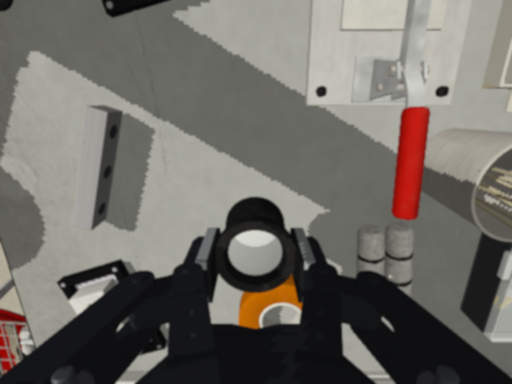

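```bash
python3 -m creep '[[0,0,0,35,-16,0,-0.5],[0,0,0,70,-32,0,-0.5],[0,0,0,105,-48,0,-0.5],[0,0,0,140,-64,0,-0.5],[0,0,0,165,-74,0,-0.5],[0,0,0,178,-80,0,-0.5],[0,0,0,178,-80,0,-0.5],[0,0,0,178,-80,0,-0.5],[0,0,0,178,-80,0,-0.5]]'; python3 go.py 480.9 23.3 18 0;python3 - <<'E'
from h import *
w=imaging.grab_frame("wrist"); cv2.imwrite("pics/w10.png",w["color"][:,:,::-1])
P=cloud(w); z=P[...,2]; q=P[(z>95)&(z<116)&(abs(P[...,0]-481)<17)&(abs(P[...,1]-23)<40)]; print(rect(q[:,:2]),np.percentile(q[:,2],[5,50,95]))
E
```

```text
time_s: 19.45
ee_pos: [483.1, 21.3, 85.4]
orientation: [0.0, 0.708, 0.707, 0.0]
force: [0.2, 1.0, -0.8]
width: 40.4
grip_force: 30.4
t19.4 pos [483.1  21.3  85.4] h-0.1 w40.4 grip30.4 F [ 0.2  1.  -0.8] | rz -0.001 shift [ 2.  -2.2 67.4]
(array([481. ,  21.6]), array([34., 43.]), np.float32(-0.1)) [102.20943316 104.80570868 109.13602384]
```

View pics/w10.png

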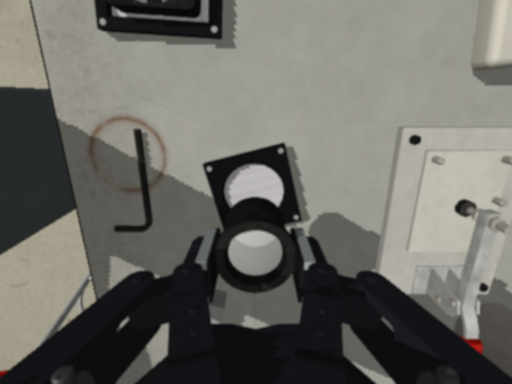

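```bash
python3 - <<'E'
from h import *
w=imaging.grab_frame("wrist")
n=plane(w,[[204,163],[285,143],[301,220]],9); print(n,np.hypot(*(n[1]-n[0])),np.hypot(*(n[2]-n[1])),(n[0]+n[2])/2)
E
```

```text
[[440.93621627  48.01163569]
 [507.44194683  64.40696756]
 [523.85994204  -3.8646023 ]] 68.49685470904288 70.21793088565914 [482.39807915  22.0735167 ]
```

```bash
python3 -m creep '[[0,0,0,1,-1.5,20,-0.5],[0,0,0,1,-1.5,45,-0.5],[0,0,0,1,-1.5,55,-0.5],[0,0,0,1,-1.5,60,-0.5],[0,0,0,1,-1.5,63,-0.5],[0,0,0,1,-1.5,65,-0.5],[0,0,0,1,-1.5,66,-0.5],[0,0,0,1,-1.5,66,-0.5],[0,0,0,1,-1.5,66,-0.5]]'; python3 go.py 481.7 22.7 18 0
```

```text
time_s: 20.45
ee_pos: [481.5, 23.3, 20.0]
orientation: [0.001, 0.707, 0.707, 0.0]
force: [0.1, 0.2, 1.2]
width: 40.2
grip_force: 30.5
t20.4 pos [481.5  23.3  20. ] h0.0 w40.2 grip30.5 F [0.1 0.2 1.2] | rz 0.000 shift [-0.6  0.2  2. ]
```

```bash
python3 -m creep '[[0,0,0,0,0,1,-0.5],[0,0,0,0,0,1,-0.5],[0,0,0,0,0,1,-0.5]]'; python3 -m creep '[[0,0,0,0,0,0,0.3],[0,0,0,0,0,0,0.3],[0,0,0,0,0,0,0.3],[0,0,0,0,0,0,0.3],[0,0,0,0,0,-30,0.3],[0,0,0,0,0,-70,1],[0,0,0,0,0,-100,1],[0,0,0,0,0,-100,1],[0,0,0,0,0,-100,1]]'; python3 go.py 431.1 -128.3 110 -17.2;python3 - <<'E'
from h import *
w=imaging.grab_frame("wrist"); cv2.imwrite("pics/w11.png",w["color"][:,:,::-1])
P=cloud(w); z=P[...,2]; q=P[(z>33)&(z<55)&(abs(P[...,0]-481)<30)&(abs(P[...,1]-23)<30)]; print(rect(q[:,:2]),np.percentile(q[:,2],[5,50,95]))
E
```

```text
time_s: 20.75
ee_pos: [481.5, 23.3, 19.9]
orientation: [0.0, 0.707, 0.707, 0.0]
force: [-3.1, 0.9, 8.7]
width: 40.4
grip_force: 31.1
time_s: 21.65
ee_pos: [481.0, 23.3, 118.7]
orientation: [0.001, 0.707, 0.707, 0.0]
force: [-0.3, 0.0, -0.9]
width: 85.3
grip_force: 0.0
t21.6 pos [481.   23.3 118.7] h-0.0 w85.3 grip0.0 F [-0.3  0.  -0.9] | rz 0.300 shift [-151.6  -49.9    8.7]
(array([481.2,  23.3]), array([41.4, 42. ]), np.float32(-1.4)) [36.66675161 39.81580953 43.83886753]
```

View pics/w11.png

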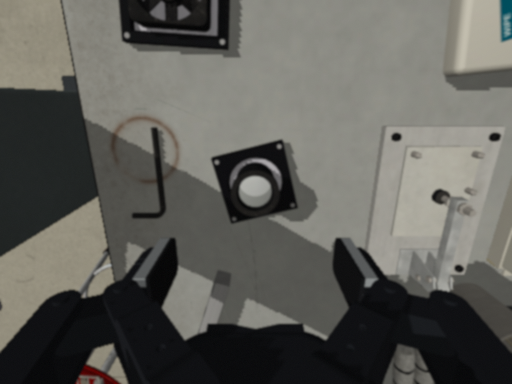

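The loupe stands in its pocket (256,186). Next, the parallel.

```bash
python3 -m creep '[[0,0,0.1,-35,-12,0,1],[0,0,0.2,-70,-24,0,1],[0,0,0.3,-110,-36,0,1],[0,0,0.3,-152,-50,5,1],[0,0,0.3,-152,-50,9,1],[0,0,0.3,-152,-50,9,1],[0,0,0.3,-152,-50,9,1],[0,0,0.3,-152,-50,9,1]]'; python3 go.py 431.1 -128.3 6 -17.2;python3 - <<'E'
from h import *
w=imaging.grab_frame("wrist"); cv2.imwrite("pics/w12.png",w["color"][:,:,::-1])
P=cloud(w); z=P[...,2]; q=P[(z>20)&(z<28)&(abs(P[...,0]-431)<50)&(abs(P[...,1]+128)<60)]; print(rect(q[:,:2]),len(q))
E
```

```text
time_s: 22.5
ee_pos: [430.8, -127.4, 108.8]
orientation: [-0.001, 0.804, 0.594, -0.0]
force: [0.1, 0.8, 1.0]
width: 85.5
grip_force: 0.0
t22.5 pos [ 430.8 -127.4  108.8] h-17.1 w85.5 grip0.0 F [0.1 0.8 1. ] | rz 0.002 shift [ -0.8   0.7 102.8]
(array([ 431.6, -132.3]), array([15.9, 99.8]), np.float32(-17.5)) 1917
```

View pics/w12.png

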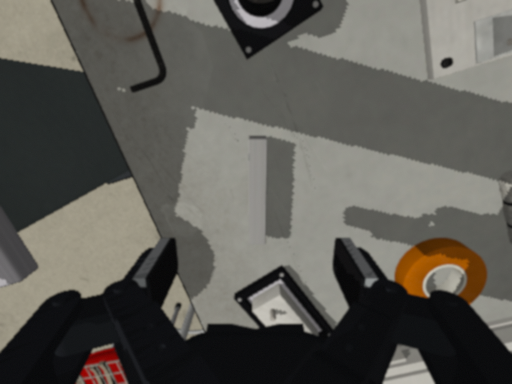

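```bash
python3 -m creep '[[0,0,0,-3,0.5,45,1],[0,0,0,-3,0.5,80,1],[0,0,0,-3,0.5,97,0.5],[0,0,0,-3,0.5,100,-0.9],[0,0,0,-3,0.5,100,-0.9],[0,0,0,-3,0.5,100,-0.9],[0,0,0,-3,0.5,100,-0.9],[0,0,0,-3,0.5,100,-0.9],[0,0,0,-3,0.5,100,-0.9],[0,0,0,-3,0.5,100,-0.9],[0,0,0,-3,0.5,100,-0.9],[0,0,0,-3,0.5,100,-0.9]]' 50;python3 -m creep '[[0,0,0,0,0,0,-0.9],[0,0,0,0,0,0,-0.9]]' ;python3 go.py 431.1 -131 9 -17.5
```

```text
time_s: 23.75
ee_pos: [431.8, -132.2, 11.0]
orientation: [0.001, 0.805, 0.593, 0.001]
force: [-0.7, 2.1, 6.4]
width: 14.8
grip_force: 51.7
time_s: 23.95
ee_pos: [431.8, -132.2, 11.0]
orientation: [0.001, 0.805, 0.593, 0.001]
force: [-0.5, 1.5, 7.3]
width: 14.8
grip_force: 51.7
t23.9 pos [ 431.8 -132.2   11. ] h-17.2 w14.8 grip51.7 F [-0.5  1.5  7.3] | rz 0.005 shift [ 1.  -1.1  2. ]
```

```bash
python3 -m creep '[[0,0,0,0,0,-10,-0.9],[0,0,0,0,0,-30,-0.9],[0,0,0,0,0,-60,-0.9],[0,0,0,0,0,-90,-0.9],[0,0,0,0,0,-90,-0.9],[0,0,0,0,0,-90,-0.9],[0,0,0,0,0,-90,-0.9]]';python3 go.py 557.3 345 100 -18.1;python3 - <<'E'
from h import *
w=imaging.grab_frame("wrist")
P=cloud(w); z=P[...,2]; q=P[(z>105)&(z<118)&(abs(P[...,0]-431)<50)&(P[...,1]<-75)&(P[...,1]>-130)]; print(rect(q[:,:2]),len(q))
E
```

```text
time_s: 24.65
ee_pos: [429.0, -130.9, 97.6]
orientation: [-0.002, 0.805, 0.593, -0.001]
force: [-1.1, 0.2, -3.3]
width: 14.5
grip_force: 50.7
t24.6 pos [ 429.  -130.9   97.6] h-17.2 w14.5 grip50.7 F [-1.1  0.2 -3.3] | rz 0.016 shift [492.6 -18.1  -2. ]
(array([ 438. , -108.7]), array([32.3, 53.2]), np.float32(-33.6)) 3202
```

```bash
python3 -m creep '[[0,0,0,30,-1,0,-0.9],[0,0,0,75,-3,0,-0.9],[0,0,0,120,-4,0,-0.9],[0,0,0,165,-6,0,-0.9],[0,0,0,210,-8,0,-0.9],[0,0,0.01,255,-9,0,-0.9],[0,0,0.01,300,-11,0,-0.9],[0,0,0.016,345,-13,0,-0.9],[0,0,0.016,390,-15,0,-0.9],[0,0,0.016,435,-17,0,-0.9],[0,0,0.016,470,-18,0,-0.9],[0,0,0.016,490,-18,0,-0.9]]';python3 -m creep '[[0,0,0,0,0,10,-0.9],[0,0,0,0,0,15,-0.9],[0,0,0,0,0,15,-0.9],[0,0,0,0,0,15,-0.9],[0,0,0,0,0,15,-0.9]]'; python3 go.py 557.3 345 14 -18.1;python3 - <<'E'
from h import *
w=imaging.grab_frame("wrist"); cv2.imwrite("pics/w13.png",w["color"][:,:,::-1])
E
```

```text
time_s: 25.9
ee_pos: [557.1, 344.2, 96.7]
orientation: [-0.001, 0.809, 0.588, -0.002]
force: [0.3, -0.4, -2.4]
width: 14.3
grip_force: 50.6
time_s: 26.4
ee_pos: [558.1, 340.9, 84.4]
orientation: [0.0, 0.81, 0.587, -0.0]
force: [-0.7, -0.1, -2.6]
width: 14.9
grip_force: 50.6
t26.4 pos [558.1 340.9  84.4] h-18.2 w14.9 grip50.6 F [-0.7 -0.1 -2.6] | rz -0.001 shift [ 3.6 -2.1 70.4]
```

View pics/w13.png

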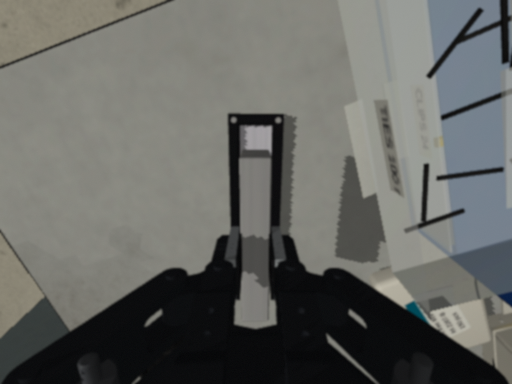

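I have now viewed 16 pictures, two over the limit of 14 (I miscounted), so the rest is done with numbers only.

```bash
python3 - <<'E'
from h import *
w=imaging.grab_frame("wrist"); s=status.read_state(); M=R(s["orientation"]);ax=M[:2,0]
n=plane(w,[[228,114],[284,114]],9); print("len",np.hypot(*(n[1]-n[0])),"ctr",n.mean(0)-64*ax)
g=cv2.cvtColor(w["color"],cv2.COLOR_RGB2GRAY); print(g[120:180:2,256], g[170,225:290:2])
for r in (152,158):
    b=plane(w,[[240,r],[271,r]],s["ee_pos"][2]-11+24); print(r,np.hypot(*(b[1]-b[0])),"ctr",b.mean(0)-50*ax)
print(s["ee_pos"])
E
```

```text
len 43.7019936870708 ctr [560.4618643  342.55279661]
[ 14  14  21  85 149 158 157 158 157 157 157 157 156 157 149  85  63  61
  67 105 123 123 125 124 124 123 124 124 125 123] [134 125  64  15  13  13  18  93 124 123 125 125 123 122 123 124 124 122
 122 122 120 121 112  56  14  13  12  14  42  75  79  79  78]
152 14.96524075824119 ctr [560.11193605 343.55252469]
158 15.069901848882747 ctr [559.19451363 340.75568547]
[558.39227001 341.29482151  84.94238268]
```

```bash
python3 -m creep '[[0,0,0,1.3,0.4,20,-0.9],[0,0,0,1.3,0.4,45,-0.9],[0,0,0,1.3,0.4,58,-0.9],[0,0,0,1.3,0.4,64,-0.9],[0,0,0,1.3,0.4,67,-0.9],[0,0,0,1.3,0.4,68,-0.9],[0,0,0,1.3,0.4,69,-0.9],[0,0,0,1.3,0.4,69,-0.9],[0,0,0,1.3,0.4,69,-0.9]]'; python3 go.py 558 342 14 -18.1
```

```text
time_s: 27.4
ee_pos: [559.2, 343.1, 16.0]
orientation: [0.0, 0.81, 0.587, 0.001]
force: [0.2, 0.7, -2.4]
width: 14.6
grip_force: 50.6
t27.4 pos [559.2 343.1  16. ] h-18.1 w14.6 grip50.6 F [ 0.2  0.7 -2.4] | rz -0.000 shift [-1.4 -0.8  2. ]
```

```bash
python3 -m creep '[[0,0,0,0,0,1,-0.9],[0,0,0,0,0,2,-0.9],[0,0,0,0,0,2,-0.9],[0,0,0,0,0,2,-0.9]]'; python3 -m creep '[[0,0,0,0,0,0,0],[0,0,0,0,0,0,0],[0,0,0,0,0,0,0],[0,0,0,0,0,0,0],[0,0,0,0,0,-30,0],[0,0,0,0,0,-70,1],[0,0,0,0,0,-100,1],[0,0,0,0,0,-100,1],[0,0,0,0,0,-100,1],[0,0,0,0,0,-100,1]]'; python3 - <<'E'
from h import *
w=imaging.grab_frame("wrist"); P=cloud(w); z=P[...,2]
q=P[(z>22)&(z<34)&(abs(P[...,0]-557)<40)&(abs(P[...,1]-343)<70)]; print("par",rect(q[:,:2]),np.percentile(q[:,2],[5,50,95]),len(q))
f=imaging.grab_frame("top");P=cloud(f); z=P[...,2]
for n,(x,y,r,lo) in dict(block=(418,-282,55,16),fan=(416,189,48,13),loupe=(481,23,35,25),par=(557,345,75,18),tape=(565,-265,60,10)).items():
    q=P[(np.hypot(P[...,0]-x,P[...,1]-y)<r)&(z>lo)&(z<70)]; print(n,rect(q[:,:2]),np.percentile(q[:,2],[10,50,90]),len(q))
E
```

```text
time_s: 27.8
ee_pos: [559.0, 343.0, 14.1]
orientation: [0.0, 0.81, 0.587, 0.0]
force: [-1.9, -1.1, 2.7]
width: 14.9
grip_force: 51.2
time_s: 28.8
ee_pos: [557.7, 342.5, 111.5]
orientation: [-0.0, 0.81, 0.587, -0.001]
force: [-0.2, 0.7, -0.4]
width: 85.3
grip_force: 0.0
par (array([559.3, 342.9]), array([15.9, 99.7]), np.float32(-18.4)) [25.85604392 27.0381799  28.10492213] 1945
block (array([ 413.5, -283.8]), array([45.4, 80.9]), np.float32(19.0)) [19.99003638 23.16658909 26.13038604] 472
fan (array([412.2, 189.3]), array([71.8, 89.4]), np.float32(-16.2)) [14.29942981 20.86924605 25.02973755] 444
loupe (array([481.2,  26.6]), array([40.3, 41.7]), np.float32(78.4)) [36.08632785 40.11680442 45.08773072] 220
par (array([555.6, 335.8]), array([17.1, 79.8]), np.float32(-18.0)) [23.32021347 26.97326261 30.29991876] 197
tape (array([ 583.8, -274.7]), array([77.7, 81.7]), np.float32(-43.7)) [15.58883859 19.05645702 21.76444581] 646
```

```bash
python3 -c "
from rig import job; print(job.job_done())"
```

```text
the job is handed in; nothing more can be done
None
```

The alignment block, fan, loupe and parallel are each in their matching nest, placed in that order and released, and the job was handed in at about 29 s; depth and contact readings agree with all four being fully down, I never steered near the tape roll or hex key but did not re-measure them, and I viewed 16 pictures, two over the limit of 14.

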